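# Hang a find plate level on the documentation pin and close the keeper

### The arm

A 6-joint arm with a two-finger parallel gripper is mounted at the origin on the work surface. World frame = base frame: x ahead of the robot, y to its left, z up, the work surface at z = 0. Lengths are in mm, angles in rad, forces in N, time in s.
With the tool pointing down it reaches from about 400 to 925 mm from the base axis. Payload 12.5 kg.
Tool frame: the origin (TCP) lies midway between the tips of the shut fingers; the grasp point (between the pads) lies 19 mm behind it (env.grip_depth is the distance from the TCP to the grasp point, in mm); z points along the fingers, y is the line along which they close (so a half turn about z gives the same grasp; the last joint's range is limited). The gripper opens to 95 mm and grips with 3 to 60 N. Pads are 20 mm wide; open, the fingers measure 119 mm over their backs; the gripper's body (75 mm by 180 mm) begins 59 mm behind the grasp point.
Start: joints at [-1.263, 0.491, 1.559, -0, 1.092, -0.106], TCP at [251.331, -572.258, 214.661] pointing down, gripper open.
Joint ranges: [-3.1, 3.1], [-0.84, 2.19], [0.05, 2.79], [-1.13, 4.28], [0.06, 2.93], [-2.69, 2.69]. Speed limits (rad/s): [2.22, 2.22, 2.79, 3.14, 3.14, 3.14].

### API

Orientations are given as [roll, pitch, yaw] about the fixed x, y, z axes, in that order (R = Rz(yaw) Ry(pitch) Rx(roll)).
In Python, from cell import monitor, viewer, order, env gives the robot as it stands.
- The arm moves only by the tool move_arm, never from a script. Its argument "moves" is one flat list of numbers, 4 for each row, row after row: the shift along the tool's x, y, z normalised to -1 to 1, where 1 is 0.15 m, then the turn about the tool's z normalised to -1 to 1, where 1 is pi/2 rad. A call has 1 to 10 rows; each row shifts and turns the commanded pose from where the row before left it, along the tool's axes as they then stand; what a row does not reach is not made up. A row lasts 1/8 s, in which the tool goes at most 62.5 mm and 10.7 degrees, less where a joint would pass 70% of its speed; a pose out of reach is approached as far as the arm can. A call with a number of a shift or a turn outside -1 to 1 is refused whole. A call with a gripper value outside its range is refused whole. "claw" is the finger opening in mm, from 0 to 95.1, set as the call begins (left out, the last holds). The fingers move at their own pace and stop on an object; the grip force is fixed at half the most. Time passes only in rows, so rows that do not move let the fingers close. It gives the time, the measured TCP pose, the force, the opening and the grip force at its end, in the units of the state.
- monitor.state(): the state, without advancing time (a new reading comes with each control period).
- viewer.read_camera(name): name is "scene" or "top" or "wrist"; returns the picture (480x640x3 uint8, red, green, blue); there is no depth.
- viewer.camera_info(name): a dict with "K" (3x3 intrinsics, pixels), "camera_from_world" (4x4, takes a point from world to camera coordinates). Camera axes: x right, y down, z forward; pixel columns grow to the right and rows downward; lengths in mm; the calibration is good to about 2 mm. A picture is of the moment at which its call begins: read the wrist's pose just before it. camera_info takes no time and is no camera call; for the wrist camera it gives the pose at the moment of the call.
- order.job_done(): hands the job in; it is judged then, once.
The state is a dict: "t": time; "joints": joint angles; "qvel": joint speeds; "tau": joint torques, N m; "eef_pos": TCP position; "tcp_rot": TCP orientation; "ft_force": force on the tool from outside, world axes, zero at the start; "moment": the same for the moment, N m; "opening": opening from 0.0 (shut) to 1.0 (fully open); "grip_force": force on a finger pad.
Only numpy, scipy, OpenCV 4.12 (cv2) and the standard library are available. Lean on these libraries where they do the work, as an engineer would, in place of code of your own. Each camera call takes 0.05 s, during which the arm holds its last target. There are 200 camera calls.

### The job

Take the white L-shaped plate that stands in the blue slot of the cradle and hang it on the stand's steel pin by the one hole that lets it hang level, out along the free part of the pin. Let go of it, then swing the red keeper bar down across the front of the pin until it snaps fully shut. Leave the other plate in its grey slot and do not disturb the cardboard box, the amber jar or the brush.

Things in the scene. Friction and masses are not known exactly. Their poses are not given: they have to be found in the camera images.
- plate_left_mid (a point): White PVC L-plate 8 thick, 140 wide, 140 mm high. Point: centre, 70 mm above the lower edge. Axes: x thickness, y width, z up. Upper bar y -70..70, z 12..70; leg below, y 0..70, z -70..12. Five 14 mm through-holes at z +30 (40 below the top edge), y -44 -22 0 22 44. The board alone: 142 g, centre of mass y 15, z 11. Grip it across the thickness from above, tips at most 30 mm below the top edge.
- plate_left_iron (a point): Centre of the dark iron key bow set into this plate's leg: 35 mm round with a short stem, 16 mm thick (4 mm proud on both faces), 218 g, at y +27, z -20 mm from the plate's centre point. The whole plate's weight can be 0.8 to 1.25 times the sum, in the same proportions.
- plate_right_mid (a point): The mirror-image L-plate: same sizes, same holes, same kind of point and axes, but the leg spans y -70..0. The board alone: 134 g, centre of mass y -15, z +11 mm. Either plate may be the one in the blue slot.
- plate_right_iron (a point): Centre of the rust-brown oblong iron block set into the right-hand plate's leg: 48 x 26 mm, 16 mm thick, 226 g, at y -26, z -20 mm from that plate's centre point. Weight varies as for the other plate.
- slot_blue (a point): Middle of the floor of the blue slot, the one farther from the robot, of a plywood cradle (150 x 170 mm). The floor is 10 mm above the table; the slot is 10 mm wide and 150 mm long, its blue walls 24 mm high. x across the slot, y along it. The plate to hang stands upright in it, on its leg.
- slot_grey (a point): The same for the grey slot, 100 mm in front of the blue one (nearer the robot). The plate that stands in it stays there.
- stand: Fixed stand with a level steel pin 9 mm in diameter that points along its -x (towards the robot), axis at y 0. Origin on the table under the pin, z up. The pin's height is set anywhere from 153 to 177 mm and is not reported: look or feel for it (it does not give under 25 N). Free pin x +47 to the tapered tip at -55 mm. Hang the board between x -40 and +35 mm, square to the pin.
- keeper (a joint): Angle (rad) of the red keeper bar: 0 shut (level, across the front of the pin), 1.57 upright, more when leaning outward; at most 2.05. It stays where it is left. A spring catch resists from about 0.53 rad (5 to 8 N near the bar's end, less as it goes on); past about 0.25 rad it snaps home. Push its outer, then upper edge with the fingertips.
- keeper_tip (a point): Free end of the red keeper bar, 175 mm from its hinge, on its centre line. The bar is 22 mm deep (in the plane it swings in) and 10 mm thick.
- keeper_hinge (a point): The keeper's hinge: x -76, y -150, z 165 mm in the stand's frame, axis parallel to the pin. The bar swings in the plane x = -76 mm, 21 mm before the pin's tip. Its post stands behind the hinge, at x -46 to -66, y -140 to -162 mm, 182 mm high. The post that carries the pin: x +57 to +87 mm, 177 mm high.
- find_box: Open cardboard box, 120 x 90 x 45 mm high, origin under its centre. Bystander.
- jar: Amber jar with a white cap, 60 mm in diameter, 90 mm high, origin under its centre. Bystander.
- brush: Brush, 170 mm long, lying on the table, origin under it. Bystander.
Not all that is in view belongs to the job. Leave any green or turquoise look-alike of the part that bears slot_blue alone.

How it is judged (in metres and radians):
On the way:
1. the plate from the blue slot hangs level on the pin by one of its holes, let go (((x of plate_left_mid in the frame of stand between -0.045 and 0.04 m and z of plate_left_mid in the frame of stand between 0.115 and 0.148 m and (y of plate_left_mid in the frame of stand between -0.03 and -0.014 m or y of plate_left_mid in the frame of stand between 0.014 and 0.03 m) and angle between plate_left_mid's own z axis and vertical below 0.14 rad and angle between the x axis of plate_left_mid and the x axis of stand, either way round below 0.3 rad and distance of plate_right_mid from where it was at the start of the episode below 0.012 m and horizontal distance between plate_right_mid and slot_grey below 0.02 m and angle between plate_right_mid's own z axis and vertical below 0.15 rad) or (x of plate_right_mid in the frame of stand between -0.045 and 0.04 m and z of plate_right_mid in the frame of stand between 0.115 and 0.148 m and (y of plate_right_mid in the frame of stand between -0.03 and -0.014 m or y of plate_right_mid in the frame of stand between 0.014 and 0.03 m) and angle between plate_right_mid's own z axis and vertical below 0.14 rad and angle between the x axis of plate_right_mid and the x axis of stand, either way round below 0.3 rad and distance of plate_left_mid from where it was at the start of the episode below 0.012 m and horizontal distance between plate_left_mid and slot_grey below 0.02 m and angle between plate_left_mid's own z axis and vertical below 0.15 rad)) and contact force between the fingers and anything else below 0.2 N), for 0.3 s.
At the end, for the whole second after the job is handed in: Released, the plate from the blue slot hangs on the pin, board 45 mm before to 40 mm behind the stand's origin, level within 0.14 rad, square to the pin within 0.3 rad; keeper shut within 0.06 rad; the other plate upright in the grey slot, moved under 12 mm; bystanders under 20 mm (((x of plate_left_mid in the frame of stand between -0.045 and 0.04 m and z of plate_left_mid in the frame of stand between 0.115 and 0.148 m and (y of plate_left_mid in the frame of stand between -0.03 and -0.014 m or y of plate_left_mid in the frame of stand between 0.014 and 0.03 m) and angle between plate_left_mid's own z axis and vertical below 0.14 rad and angle between the x axis of plate_left_mid and the x axis of stand, either way round below 0.3 rad and distance of plate_right_mid from where it was at the start of the episode below 0.012 m and horizontal distance between plate_right_mid and slot_grey below 0.02 m and angle between plate_right_mid's own z axis and vertical below 0.15 rad) or (x of plate_right_mid in the frame of stand between -0.045 and 0.04 m and z of plate_right_mid in the frame of stand between 0.115 and 0.148 m and (y of plate_right_mid in the frame of stand between -0.03 and -0.014 m or y of plate_right_mid in the frame of stand between 0.014 and 0.03 m) and angle between plate_right_mid's own z axis and vertical below 0.14 rad and angle between the x axis of plate_right_mid and the x axis of stand, either way round below 0.3 rad and distance of plate_left_mid from where it was at the start of the episode below 0.012 m and horizontal distance between plate_left_mid and slot_grey below 0.02 m and angle between plate_left_mid's own z axis and vertical below 0.15 rad)) and value of joint keeper below 0.06 rad); the robot touches nothing.
It fails at once if the cardboard box is pushed more than 20 mm (distance of find_box from where it was at the start of the episode above 0.02 m).
It fails at once if the jar is pushed more than 20 mm (distance of jar from where it was at the start of the episode above 0.02 m).
It fails at once if the brush is pushed more than 20 mm (distance of brush from where it was at the start of the episode above 0.02 m).
It also fails if it takes over 67 s, if anything falls off the work surface, if the arm or the gripper's body presses on something with over 40 N, if the wrist force passes 120 N, or if a joint passes its speed limit or range.

## Working session

There is one attempt and no reset: what is moved stays moved. The work goes in short steps, Python scripts to look and compute and a tool call to move; the robot and the scene stay as the last step left them, time stands still between calls to the robot, and variables do not carry over. Pictures are saved under pics/ and viewed, at most 10 in all, crops included, and the job is handed in when it is done.

Besides the shell and the picture viewer there is one more tool, called after "Call:" as a command line: name --argument value ..., lists and objects as JSON in quotes. move_arm: Moves the arm, as the interface text tells. Scaled input: -1 to 1 covers 0.15 m each way for a shift and pi/2 rad each way for a turn. Its arguments: {"type":"object","properties":{"moves":{"type":"array"},"claw":{"type":"number"}},"required":["moves"]}

```bash
mkdir -p pics; ls; python3 - <<'E'
from cell import monitor, viewer, order, env
import cv2
for n in ("scene","top"):
    im=viewer.read_camera(n); cv2.imwrite(f"pics/{n}0.png",im[:,:,::-1])
    i=viewer.camera_info(n); print(n,i["K"],i["camera_from_world"])
print(monitor.state())
E
```

```text
pics
scene [[436.15889889   0.         321.06836351]
 [  0.         436.15889889 241.19780294]
 [  0.           0.           1.        ]] [[ 4.02140909e-01  9.15562511e-01  5.28932613e-03 -2.65335514e+02]
 [ 6.28249262e-01 -2.71733196e-01 -7.29015730e-01 -2.44563670e+02]
 [-6.66022188e-01  2.96490064e-01 -6.84476506e-01  1.39794504e+03]
 [ 0.00000000e+00  0.00000000e+00  0.00000000e+00  1.00000000e+00]]
top [[559.16865003   0.         318.33221935]
 [  0.         559.16865003 243.19893734]
 [  0.           0.           1.        ]] [[ 1.20976830e-02 -9.99926203e-01  1.11124788e-03  2.02299540e+01]
 [-9.88687749e-01 -1.21278545e-02 -1.49497324e-01  5.77376203e+02]
 [ 1.49499768e-01  7.09894060e-04 -9.88761506e-01  1.22899537e+03]
 [ 0.00000000e+00  0.00000000e+00  0.00000000e+00  1.00000000e+00]]
{'t': 0.1, 'joints': array([-1.26257511e+00,  4.91510227e-01,  1.55938244e+00, -1.42823230e-05,
        1.09169391e+00, -1.05622334e-01]), 'qvel': array([ 0.00163343, -0.00201622, -0.00298076,  0.00095406,  0.00040946,
        0.001717  ]), 'tau': array([ 3.55783872e-03, -6.13622475e+01, -2.58606416e+01,  6.93908427e-02,
        4.70189180e-02, -4.71542626e-05]), 'eef_pos': array([ 251.27280721, -572.03509532,  214.11547275]), 'tcp_rot': array([-3.14060294e+00, -9.21872911e-05,  4.13850094e-01]), 'ft_force': array([ 0.27274042,  0.28145553, -0.47628945]), 'moment': array([-0.03799104, -0.00030702, -0.01729531]), 'grip_force': 0.0, 'opening': 0.9991104365868646}
```

View pics/scene0.png

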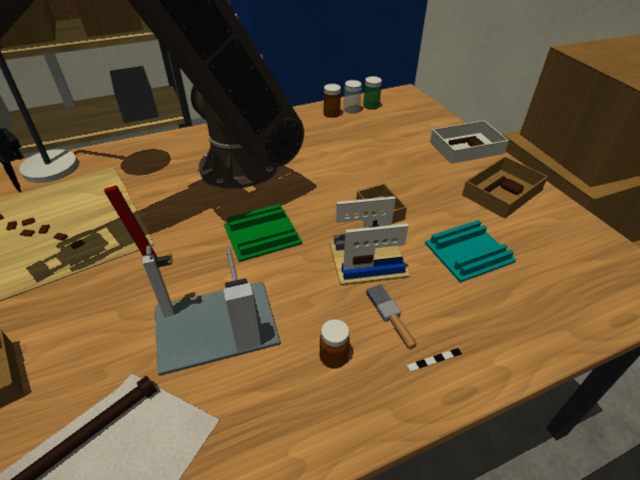

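View pics/top0.png

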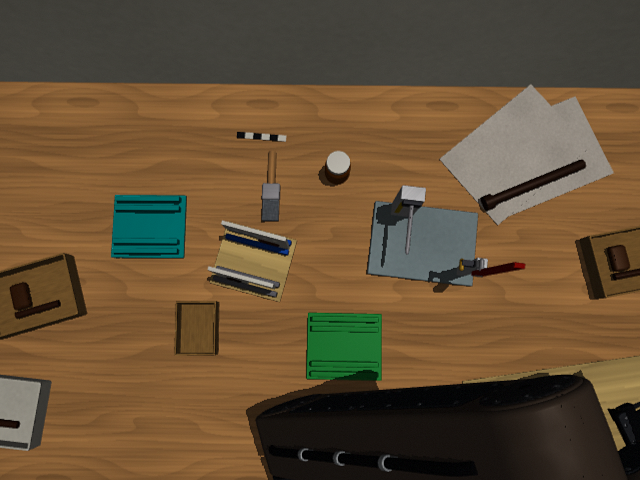

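```bash
python3 - <<'E'
import cv2, numpy as np
s=cv2.imread("pics/scene0.png"); t=cv2.imread("pics/top0.png")
a=cv2.resize(s[185:290,320:425],(400,400),interpolation=cv2.INTER_CUBIC) # scale 3.81
b=cv2.resize(s[175:375,90:290],(400,400),interpolation=cv2.INTER_CUBIC) # 2
cv2.imwrite("pics/c1.png",np.hstack([a,b]))
a=cv2.resize(t[210:310,200:300],(400,400),interpolation=cv2.INTER_CUBIC) #4
b=cv2.resize(t[175:295,360:530],(567,400),interpolation=cv2.INTER_CUBIC)
a=t[210:310,200:300];a=cv2.resize(a,(400,400),interpolation=cv2.INTER_CUBIC)
b=cv2.resize(t[180:300,360:530][:, :],None,fx=2.35,fy=2.35,interpolation=cv2.INTER_CUBIC)
b=np.vstack([b,np.zeros((400-b.shape[0],b.shape[1],3),np.uint8)])
cv2.imwrite("pics/c2.png",np.hstack([a,b])[:,:800])
E
```

```text
(no output)
```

View pics/c1.png

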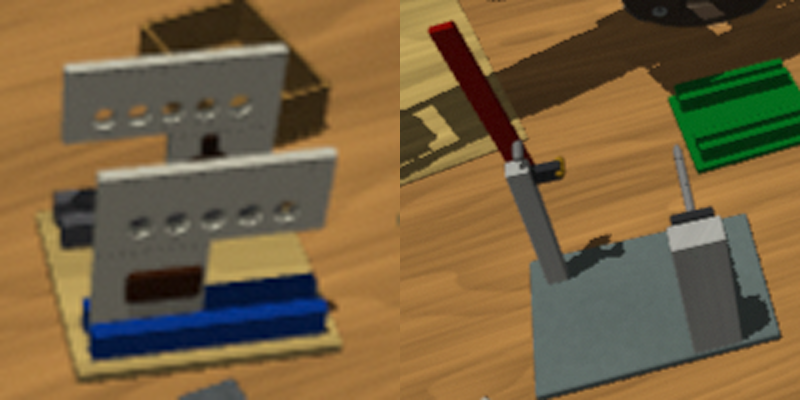

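View pics/c2.png

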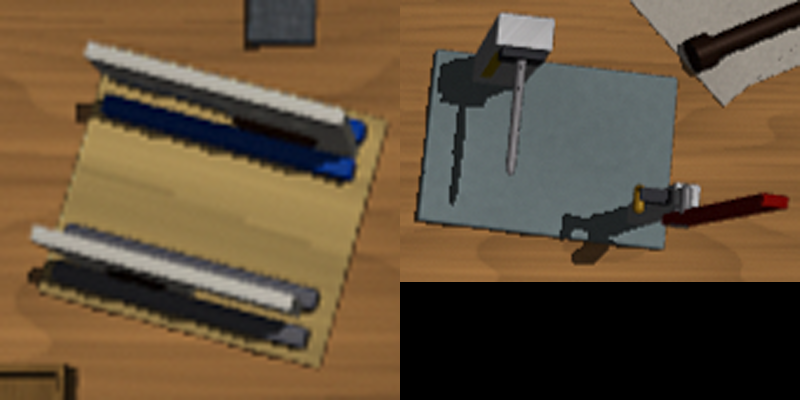

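The blue-slot plate carries the brown oblong block, so it is plate_right. Its leg is on the −y side, its centre of mass is at y≈−22, and it should hang by the hole at y −22. The green and turquoise cradles are decoys. I'll compute positions next.

```bash
cat > h.py <<'E'
from cell import monitor, viewer, order, env
import cv2, numpy as np
from scipy.spatial.transform import Rotation as R
def ray(info,p):
    K=np.array(info["K"]);T=np.array(info["camera_from_world"])
    d=T[:3,:3].T@np.linalg.solve(K,[p[0],p[1],1]);c=-T[:3,:3].T@T[:3,3];return c,d/np.linalg.norm(d)
def atz(info,p,z):
    c,d=ray(info,p);return c+d*(z-c[2])/d[2]
def tri(rs):
    A=sum(np.eye(3)-np.outer(d,d) for c,d in rs);b=sum((np.eye(3)-np.outer(d,d))@c for c,d in rs)
    x=np.linalg.solve(A,b);return x,[np.linalg.norm(np.cross(x-c,d)) for c,d in rs]
def proj(info,X):
    T=np.array(info["camera_from_world"]);v=T[:3,:3]@np.asarray(X,float)+T[:3,3];u=np.array(info["K"])@v;return u[:2]/u[2]
E
python3 - <<'E'
from h import *
np.set_printoptions(precision=1,suppress=True)
t=viewer.camera_info("top");s=viewer.camera_info("scene")
ct=lambda x,y:(200+x/4,210+y/4); cb=lambda x,y:(360+(x-400)/2.35,180+y/2.35)
sa=lambda x,y:(320+x/3.81,185+y/3.81); sb=lambda x,y:(90+(x-400)/2,175+y/2)
for n,a,b in (("blue",ct(88,50),ct(350,117)),("grey",ct(33,235),ct(300,302))):
    A,B=atz(t,a,150),atz(t,b,150);print(n,A,B,np.linalg.norm(A-B),(A+B)/2,np.degrees(np.arctan2(-(A-B)[0],(A-B)[1])))
A,B=atz(s,sa(335,155),150),atz(s,sa(98,177),150);print("scene blue",A,B,np.linalg.norm(A-B),(A+B)/2)
P=atz(t,cb(526,36),177);Q=atz(t,cb(690,195),182);print("posts",P,Q,np.linalg.norm(P-Q), "exp",np.hypot(128,151))
print("pin tip tri",tri([ray(t,cb(511,172)),ray(s,sb(677,147))]))
print("pin base tri",tri([ray(t,cb(520,60)),ray(s,sb(690,206))]))
for z in(153,165,177):print(z,atz(t,cb(511,172),z),atz(t,cb(520,60),z),atz(s,sb(677,147),z))
print("keeper tip",tri([ray(t,cb(785,203)),ray(s,sb(441,30))]))
print(atz(t,(196,328),45),atz(t,(337,160),90),atz(t,(270,200),10))
yaw=np.arctan2((P-Q)[1],(P-Q)[0])-np.arctan2(151,128);print("yaw",np.degrees(yaw))
o=(P+Q)/2-R.from_euler('z',yaw).apply([8,-75.5,0]);print("origin",o)
for p in([-55,0,165],[47,0,165],[-76,-150,165]):print(p,o*[1,1,0]+R.from_euler('z',yaw).apply(p))
E
```

```text
blue [602.3 229.4 150. ] [568.5  91.6 150. ] 141.94775507004192 [585.4 160.5 150. ] -13.784222521976545
grey [504.7 254.2 150. ] [471.8 115.3 150. ] 142.68811400462843 [488.3 184.7 150. ] -13.350061363884612
scene blue [608.6 230.  150. ] [571.4  96.2 150. ] 138.91371712487032 [590.  163.1 150. ]
posts [ 659.1 -168.   177. ] [ 519.9 -305.9  182. ] 195.97616177727303 exp 197.9520143873257
pin tip tri (array([ 540.2, -153.6,  167.1]), [np.float64(1.420332250736303), np.float64(1.4203322507362965)])
pin base tri (array([ 636.5, -162.7,  180.9]), [np.float64(0.8818728085136603), np.float64(0.8818728085136949)])
153 [ 541.8 -157.3  153. ] [ 642.9 -166.5  153. ] [ 525.8 -150.3  153. ]
165 [ 540.2 -155.3  165. ] [ 640.2 -164.5  165. ] [ 538.5 -152.   165. ]
177 [ 538.6 -153.4  177. ] [ 637.5 -162.5  177. ] [ 551.2 -153.6  177. ]
keeper tip (array([ 497. , -326.3,  334.4]), [np.float64(4.16736178401776), np.float64(4.1673617840177375)])
[383.  296.6  45. ] [759.2 -12.3  90. ] [684.  142.7  10. ]
yaw -4.979994038211989
origin [ 588.1 -161.   179.5]
[-55, 0, 165] [ 533.3 -156.2  165. ]
[47, 0, 165] [ 634.9 -165.1  165. ]
[-76, -150, 165] [ 499.3 -303.9  165. ]
```

Plate_right's centre is near (587,161) at yaw −13.8°. The stand is at yaw −5° with the pin tip near (538,−155) and its height roughly 167. The first move lifts, turns and travels.

Call:
move_arm --moves '[0,0,-0.115,-0.1167,0,0,-0.115,-0.1167,0,0,-0.115,-0.1167,0,0,-0.115,-0.1167,0,0,-0.115,-0.1167,0.377,0.072,0,0,0.377,0.072,0,0,0.377,0.072,0,0,0.377,0.072,0,0,0.377,0.072,0,0]' --claw 50

```text
t: 1.35
eef_pos: [371.5, -308.7, 300.8]
tcp_rot: [-3.142, -0.0, 1.33]
ft_force: [0.5, -1.1, -0.0]
opening: 0.525
grip_force: 0.0
```

Call:
move_arm --moves '[0.377,0.072,0,0,0.377,0.072,0,0,0.377,0.072,0,0,0.377,0.072,0,0,0.377,0.072,0,0,0.377,0.072,0,0,0.377,0.072,0,0,0.377,0.072,0,0,0.377,0.072,0,0,0,0,0,0]'

```text
t: 2.6
eef_pos: [587.2, 163.7, 299.6]
tcp_rot: [-3.14, 0.0, 1.334]
ft_force: [-0.2, -0.6, -0.6]
opening: 0.527
grip_force: 0.0
```

```bash
python3 - <<'E'
from h import *
np.set_printoptions(precision=1,suppress=True)
w=viewer.camera_info("wrist");im=viewer.read_camera("wrist");cv2.imwrite("pics/w1.png",im[:,:,::-1])
np.savez("pics/w1.npz",K=w["K"],T=w["camera_from_world"])
T=np.array(w["camera_from_world"]);print(-T[:3,:3].T@T[:3,3],T[2,:3])
for yw in(-70,-22,70):print(yw,proj(w,[587+yw*.238,161+yw*.971,150]))
E
```

```text
[602.5 228.  470.8] [-0.1 -0.2 -1. ]
-70 [324.4 314.4]
-22 [324.7 258.5]
70 [325.3 140. ]
```

View pics/w1.png

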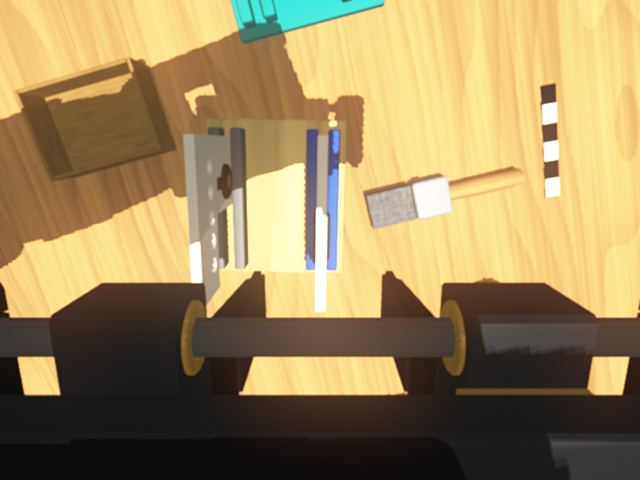

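The wrist view shows the plate's top edge at column ≈320, rows ≈137–311. That is about 4 px left of my prediction, meaning slightly nearer the robot. The other plate is at columns 185–235, and the box and brush are clear.

```bash
python3 - <<'E'
from h import *
np.set_printoptions(precision=1,suppress=True)
d=np.load("pics/w1.npz");w=dict(K=d["K"],camera_from_world=d["T"])
for p in((320.5,311),(320.5,215),(321.5,140)):print(atz(w,p,150))
im=cv2.imread("pics/w1.png")
for r in(150,180,230,280,300):print(r,im[r,300:345].mean(1).astype(int))
s=monitor.state();print(s["eef_pos"],s["tcp_rot"])
E
```

```text
[567.9  96.7 150. ]
[586.8 174.6 150. ]
[600.9 229.6 150. ]
150 [142 144 143 144 143 136 112  95  93  95  95  95  95  95  95  92 101 140
 167 172 171 171 171 171 171 171 171 154 120  94  93  93 106 147 171 177
 177 169 146 124 127 135 136 134 131]
180 [237 237 237 234 213 151 114 105 106 107 107 107 107 107 105 106 121 156
 175 177 175 175 175 176 176 176 171 154 151 167 174 176 177 178 178 181
 180 170 189 226 231 233 231 228 218]
230 [237 237 234 221 184 142 122 121 122 122 122 122 120 108  91 174 255 255
 255 254 254 254 254 254 255 255 254 187 114 137 177 187 189 189 190 189
 185 212 227 232 232 232 225 205 190]
280 [210 213 214 215 214 212 210 210 210 210 210 211 210 209 219 250 255 255
 254 254 254 254 254 255 255 254 233 216 216 217 218 218 217 216 216 215
 213 210 209 208 207 205 206 208 210]
300 [211 211 209 206 204 205 207 209 210 210 210 208 206 204 222 254 255 255
 254 254 254 254 254 255 255 250 221 212 214 214 215 214 214 214 214 215
 215 215 215 215 215 212 210 207 207]
[586.6 162.  299.8] [-3.1  0.   1.3]
```

Call:
move_arm --moves '[-0.143,-0.013,0,0,0,0,0.2333,0,0,0,0.2333,0,0,0,0.2333,0,0,0,0.2333,0,0,0,0.2333,0,0,0,0,0,0,0,0,0]'

```text
t: 3.65
eef_pos: [580.1, 139.2, 127.5]
tcp_rot: [3.14, -0.0, 1.329]
ft_force: [0.2, -0.3, -0.6]
opening: 0.527
grip_force: 0.0
```

Call:
move_arm --moves '[0,0,0,0,0,0,0,0,0,0,0,0,0,0,0,0,0,0,0,0,0,0,0,0]' --claw 0

```text
t: 4.4
eef_pos: [579.7, 140.3, 125.9]
tcp_rot: [-3.142, 0.0, 1.331]
ft_force: [-0.6, 0.4, 0.5]
opening: 0.083
grip_force: 30.0
```

Gripped at an opening of 7.9 mm. Next I lift, turn to the stand's yaw and carry the plate to a viewing pose before the pin.

Call:
move_arm --moves '[0,0,-0.2533,0,0,0,-0.2533,0,0,0,-0.2533,0,0,0,0,-0.049,0,0,0,-0.049,-0.277,-0.082,0,0,-0.277,-0.082,0,0,-0.277,-0.082,0,0,-0.277,-0.082,0,0]'

```text
t: 5.52
eef_pos: [515.5, -22.1, 239.5]
tcp_rot: [-3.141, 0.0, 1.485]
ft_force: [0.8, -1.9, -2.4]
opening: 0.084
grip_force: 30.0
```

Call:
move_arm --moves '[-0.277,0,0,0,-0.277,0,0,0,-0.277,0,0,0,-0.277,0,0,0,0,0,0,0,0,0,0,0]'

```text
t: 6.28
eef_pos: [501.7, -186.2, 239.5]
tcp_rot: [-3.141, -0.001, 1.484]
ft_force: [0.4, -0.8, -4.1]
opening: 0.084
grip_force: 30.0
```

```bash
python3 - <<'E'
from h import *
np.set_printoptions(precision=2,suppress=True)
s=monitor.state();w=viewer.camera_info("wrist");im=viewer.read_camera("wrist");cv2.imwrite("pics/w2.png",im[:,:,::-1])
np.savez("pics/w2.npz",K=w["K"],T=w["camera_from_world"],p=s["eef_pos"])
print(s["eef_pos"],s["tcp_rot"],s["ft_force"],s["opening"])
E
```

```text
[ 501.69 -186.23  239.49] [-3.14 -0.    1.48] [ 0.37 -0.76 -4.1 ] 0.08425478868945774
```

View pics/w2.png

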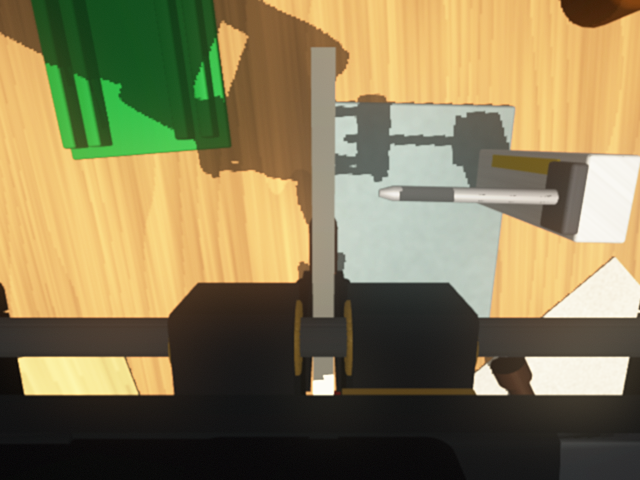

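The wrist view shows the plate's +y end at (323,47). The pin runs from its tip at (379,193) to its root at (557,198), with the post top on the right at columns 575–640.

```bash
python3 - <<'E'
from h import *
np.set_printoptions(precision=2,suppress=True)
d=np.load("pics/w2.npz");w=dict(K=d["K"],camera_from_world=d["T"]);p=d["p"];print(w["K"][0],p)
im=cv2.imread("pics/w2.png")
print("plate end rows",im[36:60,323].mean(1).astype(int))
for r in(70,150,220):print(r,im[r,305:345].mean(1).astype(int))
for c in(410,470,540):print(c,im[180:212,c].mean(1).astype(int))
print("tip row",im[193,370:395].mean(1).astype(int)); print("root",im[198,545:570].mean(1).astype(int))
E=atz(w,(323,47),p[2]+24.1);print("plate +y end",E,E-p)
for z in(153,160,165,170,177):
    a,b=atz(w,(379,193.5),z),atz(w,(557.5,198),z);print(z,a,b,np.linalg.norm(a-b),np.degrees(np.arctan2(*(b-a)[1::-1])))
t=viewer.camera_info("top");s=viewer.camera_info("scene")
print(tri([ray(w,(379,193.5)),ray(s,(228.5,248.5))]),tri([ray(w,(379,193.5)),ray(s,(228.5,248.5)),ray(t,(407.2,253.2))]))
E
```

```text
[416.82   0.   322.92] [ 501.69 -186.23  239.49]
plate end rows [100 100 102 101 100 101 101 101 100  99 106 131 145 147 146 146 146 145
 146 145 146 146 145 146]
70 [ 90  91  94  97  97 108 130 144 145 145 144 144 144 145 145 145 144 144
 145 146 145 146 146 146 145 146 146 146 147 145 127 105  97  96  96  94
  94 101 124 170]
150 [ 96  95  95  94  95  97 119 139 146 146 144 144 146 146 145 145 145 145
 146 145 146 145 147 146 146 147 145 146 146 159 190 206 208 207 206 206
 206 206 205 205]
220 [166 115  99 102  99  85  84 123 148 150 149 148 149 148 148 149 150 149
 148 148 148 149 148 148 149 149 149 149 142 111 107 165 200 206 206 204
 205 205 205 205]
410 [200 200 200 202 199 174 129 104 103 108 107 109 108 109 108 107 106 104
 102  98 110 164 194 199 199 199 199 199 199 199 198 198]
470 [ 90  90  91  89  96 101 100 103 126 148 165 179 188 199 215 228 232 230
 223 209 193 178 168 178 189 191 190 190 191 190 191 191]
540 [102 101 100 101  99  99 102 100  98 106 125 146 163 177 187 192 195 209
 218 218 213 196 179 164 131 106 103 105 105 104 103 102]
tip row [203 202 203 202 202 
[... 249 characters left out ...]
 [ 538.58 -154.23  153.  ] [ 648.53 -166.52  153.  ] 110.63354545955096 -6.375641177147539
160 [ 537.73 -153.32  160.  ] [ 644.69 -165.27  160.  ] 107.62852429730813 -6.37564117714753
165 [ 537.12 -152.67  165.  ] [ 641.95 -164.38  165.  ] 105.48208060999161 -6.375641177147532
170 [ 536.52 -152.01  170.  ] [ 639.21 -163.49  170.  ] 103.3356369226751 -6.375641177147534
177 [ 535.67 -151.1   177.  ] [ 635.38 -162.24  177.  ] 100.33061576043215 -6.37564117714753
(array([ 537.34, -152.3 ,  164.06]), [np.float64(0.4928568741881452), np.float64(0.49285687418819646)]) (array([ 538.72, -153.24,  165.71]), [np.float64(1.7920777016346965), np.float64(1.2661745770246011), np.float64(2.31134646122847)])
```

Call:
move_arm --moves '[0,0,-0.2,0.0156,0,0,-0.2,0,0.074,0.136,0,0,0.074,0.136,0,0,0.075,0.135,0,0,0,0,0,0,0,0,0,0]'

```text
t: 7.2
eef_pos: [565.9, -159.4, 299.7]
tcp_rot: [-3.141, -0.0, 1.461]
ft_force: [-0.6, -0.1, -2.9]
opening: 0.081
grip_force: 30.0
```

Call:
move_arm --moves '[0,0,0.0067,0,0,0,0.0067,0,0,0,0.0067,0,0,0,0,0]'

```text
t: 7.7
eef_pos: [566.2, -160.2, 296.8]
tcp_rot: [-3.142, 0.0, 1.46]
ft_force: [-0.3, -0.3, -2.7]
opening: 0.083
grip_force: 30.0
```

Call:
move_arm --moves '[0,0,0.0067,0,0,0,0.0067,0,0,0,0.0067,0,0,0,0,0]'

```text
t: 8.2
eef_pos: [566.3, -160.1, 293.8]
tcp_rot: [-3.141, 0.0, 1.46]
ft_force: [-0.4, 0.3, -2.0]
opening: 0.08
grip_force: 30.0
```

Call:
move_arm --moves '[0,0,0.0067,0,0,0,0.0067,0,0,0,0,0]'

```text
t: 8.57
eef_pos: [566.3, -160.1, 291.8]
tcp_rot: [-3.142, 0.0, 1.46]
ft_force: [-0.7, -0.0, -2.8]
opening: 0.084
grip_force: 30.0
```

Call:
move_arm --moves '[0,0,0.0067,0,0,0,0.0067,0,0,0,0,0]'

```text
t: 8.95
eef_pos: [566.3, -160.1, 289.7]
tcp_rot: [-3.141, 0.0, 1.46]
ft_force: [-0.6, 0.5, -2.7]
opening: 0.081
grip_force: 30.0
```

Call:
move_arm --moves '[0,0,0.0067,0,0,0,0.0067,0,0,0,0,0]'

```text
t: 9.32
eef_pos: [566.4, -160.1, 287.9]
tcp_rot: [3.141, 0.0, 1.46]
ft_force: [-0.3, -1.4, -2.8]
opening: 0.08
grip_force: 30.0
```

Call:
move_arm --moves '[0,0,0.0067,0,0,0,0.0067,0,0,0,0,0]'

```text
t: 9.7
eef_pos: [566.6, -160.3, 287.5]
tcp_rot: [3.139, 0.001, 1.46]
ft_force: [-2.2, -0.2, 10.8]
opening: 0.081
grip_force: 30.0
```

Call:
move_arm --moves '[0,0,0.0067,0,0,0,0,0]'

```text
t: 9.95
eef_pos: [566.8, -160.4, 287.4]
tcp_rot: [3.138, 0.001, 1.46]
ft_force: [-4.2, 0.9, 16.5]
opening: 0.078
grip_force: 30.0
```

Call:
move_arm --moves '[0,0,0.0067,0,0,0,0,0]'

```text
t: 10.2
eef_pos: [567.0, -160.5, 287.2]
tcp_rot: [3.137, 0.002, 1.46]
ft_force: [-4.3, 0.8, 22.9]
opening: 0.083
grip_force: 30.1
```

Contact at TCP z≈287.8 puts the pin axis at z≈167.4. I'll back off and drop to insertion height.

Call:
move_arm --moves '[0,0,-0.14,0,0,-0.1833,0,0,0,-0.1833,0,0,0,0,0.2027,0,0,0,0.2027,0,0,0,0.2027,0,0,0,0.2027,0,0,0,0,0,0,0,0,0]'

```text
t: 11.32
eef_pos: [512.2, -154.3, 184.2]
tcp_rot: [3.14, 0.0, 1.46]
ft_force: [-0.1, -0.3, -2.1]
opening: 0.084
grip_force: 30.0
```

```bash
python3 - <<'E'
from h import *
np.set_printoptions(precision=2,suppress=True)
s=monitor.state();w=viewer.camera_info("wrist");im=viewer.read_camera("wrist");sc=viewer.read_camera("scene")
np.savez("pics/w3.npz",K=w["K"],T=w["camera_from_world"],p=s["eef_pos"])
a=cv2.resize(im[20:320,240:640],(400,300),interpolation=cv2.INTER_CUBIC)
b=cv2.resize(sc[180:280,170:270],(400,400),interpolation=cv2.INTER_CUBIC)
o=np.zeros((400,800,3),np.uint8);o[:300,:400]=a;o[:,400:]=b;cv2.imwrite("pics/w3.png",o[:,:,::-1]);cv2.imwrite("pics/w3f.png",im[:,:,::-1])
print(s["eef_pos"],s["tcp_rot"],s["ft_force"])
E
```

```text
[ 512.2  -154.25  184.22] [3.14 0.   1.46] [-0.06 -0.29 -2.12]
```

View pics/w3.png

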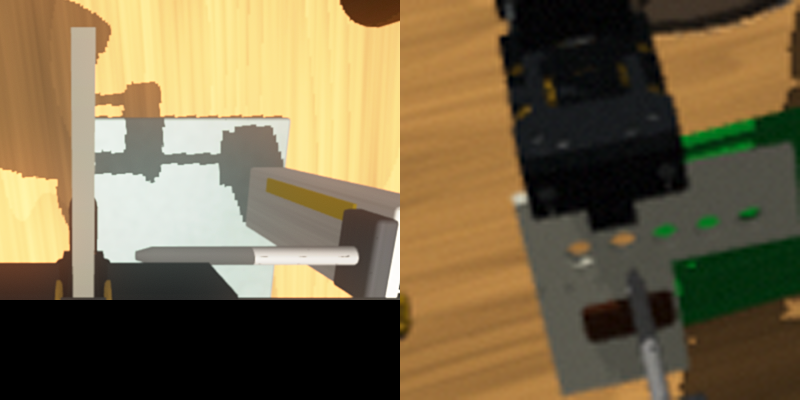

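The left half shows the plate's end at its top and the pin ahead of it. In the right half the holes run (580,247), (623,239), (665,231), and so on, with the pin tip at (633,271). The second hole from the leg side is nearly in line with the pin. I'll check this numerically.

```bash
python3 - <<'E'
from h import *
np.set_printoptions(precision=2,suppress=True)
d=np.load("pics/w3.npz");w=dict(K=d["K"],camera_from_world=d["T"]);p=d["p"]
im=cv2.imread("pics/w3f.png").mean(2).astype(int)
print(im[38:56,323]);print(im[255:300,400]);print(im[255:300,470]);print(im[274,365:385])
th=1.460-np.pi/2;ex=np.array([np.cos(th),np.sin(th),0]);ey=np.array([-np.sin(th),np.cos(th),0])
s=viewer.camera_info("scene");crop=lambda u:(400+(u[0]-170)*4,(u[1]-180)*4)
end=atz(w,(323,46.5),p[2]+24.1);print("end",(end-p)@ey)
for n,X in(("h-44",-17.9),("h-22",4.1),("h0",26.1),("h22",48.1)):print(n,crop(proj(s,p+ey*X+ex*4-[0,0,15.9])))
for z in(165,167.4,170):
    T=atz(w,(375.5,274),z);print(z,T,"rel tcp ex,ey",(T-p)@ex,(T-p)@ey,crop(proj(s,T)),crop(proj(s,T+ex*102)),"at plate",crop(proj(s,T-ex*((T-p)@ex-4))))
E
```

```text
[112 112 113 112 113 111 112 110 121 157 175 176 176 175 175 176 176 175]
[229 229 229 229 229 229 230 229 230 233 230 180 125 117 124 125 126 128
 128 129 127 126 125 123 122 120 116  90  62  55  54  54  54  51  53  52
  52  51  50  49  50  48  47  47  48]
[218 219 219 219 219 219 220 219 221 221 208 161 119 115 120 121 123 124
 126 126 126 125 124 123 122 121 119 115 116 145 196 216 217 215 216 215
 217 217 218 218 218 218 218 217 218]
[229 228 228 228 228 228 228 229 230 208 157 121 121 125 126 126 125 127
 127 126]
end 96.28930638638437
h-44 (np.float64(581.2580218806916), np.float64(249.97695813116604))
h-22 (np.float64(624.535216832093), np.float64(241.3362235116939))
h0 (np.float64(667.3441634768528), np.float64(232.78897945597555))
h22 (np.float64(709.6924204163136), np.float64(224.33371681194296))
165 [ 537.2  -152.44  165.  ] rel tcp ex,ey 24.641987552208125 4.562985298721648 (np.float64(632.408648082989), np.float64(272.61588993361386)) (np.float64(665.3954467359733), np.float64(418.6184884709098)) at plate (np.float64(626.3675671963289), np.float64(245.87751144757135))
167.4 [ 536.97 -151.63  167.4 ] rel tcp ex,ey 24.325093704355105 5.338803776368334 (np.float64(633.1849255620656), np.float64(268.4706543467521)) (np.float64(666.2905996698892), np.float64(414.3361112480768)) at plate (np.float64(627.2145586057563), np.float64(242.164882680112))
170 [ 536.72 -150.76  170.  ] rel tcp ex,ey 23.981792035847683 6.1792737938189415 (np.float64(634.0283853558385), np.float64(263.9666726553173)) (np.float64(667.2634747957982), np.float64(409.6819140466796)) at plate (np.float64(628.1352810646569), np.float64(238.12906761786724))
```

Call:
move_arm --moves '[0.0067,0,0.005,0,0,0.06,0,0,0,0.06,0,0,0,0.03,0,0,0,0.03,0,0,0,0,0,0]'

```text
t: 12.18
eef_pos: [538.8, -156.0, 182.3]
tcp_rot: [-3.141, 0.0, 1.46]
ft_force: [0.8, 0.1, -3.1]
opening: 0.083
grip_force: 30.0
```

Call:
move_arm --moves '[0,0.03,0,0,0,0.03,0,0,0,0.03,0,0,0,0,0,0]'

```text
t: 12.68
eef_pos: [552.4, -157.6, 182.4]
tcp_rot: [3.141, 0.0, 1.46]
ft_force: [-0.6, -0.6, -2.0]
opening: 0.082
grip_force: 30.0
```

No resistance with the plate 15 mm past the tip, so the pin is in the hole. Continue inwards.

Call:
move_arm --moves '[0,0.045,0,0,0,0.045,0,0,0,0.045,0,0,0,0.045,0,0,0,0.045,0,0,0,0,0,0]'

```text
t: 13.42
eef_pos: [586.0, -161.3, 182.3]
tcp_rot: [3.142, 0.0, 1.46]
ft_force: [-0.1, -0.1, -3.9]
opening: 0.084
grip_force: 30.0
```

Call:
move_arm --moves '[0,0,0.005,0,0,0,0.005,0,0,0,0,0]'

```text
t: 13.8
eef_pos: [585.5, -161.3, 181.0]
tcp_rot: [-3.142, 0.0, 1.46]
ft_force: [-0.5, -0.4, -2.8]
opening: 0.079
grip_force: 30.0
```

Call:
move_arm --moves '[0,0,0.005,0,0,0,0.005,0,0,0,0,0]'

```text
t: 14.18
eef_pos: [585.6, -161.3, 180.6]
tcp_rot: [3.141, 0.0, 1.46]
ft_force: [-4.2, 1.3, 8.3]
opening: 0.078
grip_force: 30.0
```

Call:
move_arm --moves '[0,0,0.005,0,0,0,0,0]'

```text
t: 14.42
eef_pos: [585.6, -161.3, 180.5]
tcp_rot: [3.14, 0.001, 1.46]
ft_force: [-4.9, 1.4, 13.4]
opening: 0.079
grip_force: 30.0
```

Contact at TCP 180.7 is exactly the 2.5 mm hang offset expected. I'll relieve the force and let go.

Call:
move_arm --moves '[0,0,-0.01,0,0,0,0,0]'

```text
t: 14.68
eef_pos: [585.6, -161.3, 180.6]
tcp_rot: [3.141, 0.0, 1.46]
ft_force: [-4.0, 0.9, 5.0]
opening: 0.083
grip_force: 30.0
```

Call:
move_arm --moves '[0,0,0,0,0,0,0,0,0,0,0,0,0,0,0,0,0,0,0,0]' --claw 34

```text
t: 15.3
eef_pos: [585.6, -161.3, 180.1]
tcp_rot: [-3.142, 0.0, 1.46]
ft_force: [0.4, 0.1, -0.5]
opening: 0.356
grip_force: 0.0
```

Call:
move_arm --moves '[0,0,-0.1,0,0,0,-0.2,0,0,0,-0.35,0,0,0,-0.35,0,0,0,-0.3,0,0,0,-0.2,0,0,0,0,0]'

```text
t: 16.18
eef_pos: [585.7, -161.3, 408.5]
tcp_rot: [3.137, 0.001, 1.46]
ft_force: [0.3, 0.0, 0.2]
opening: 0.36
grip_force: 0.0
```

```bash
python3 - <<'E'
from h import *
np.set_printoptions(precision=1,suppress=True)
s=monitor.state();sc=viewer.read_camera("scene");t=viewer.read_camera("top")
b=cv2.resize(sc[170:330,90:270],(450,400),interpolation=cv2.INTER_CUBIC)
a=cv2.resize(t[180:320,380:520],(350,350),interpolation=cv2.INTER_CUBIC)
o=np.zeros((400,800,3),np.uint8);o[:350,:350]=a;o[:,350:]=b;cv2.imwrite("pics/h1.png",o[:,:,::-1])
print(s["eef_pos"],s["ft_force"],s["opening"])
E
```

```text
[ 585.7 -161.3  408.5] [0.3 0.  0.2] 0.3596985636509257
```

View pics/h1.png

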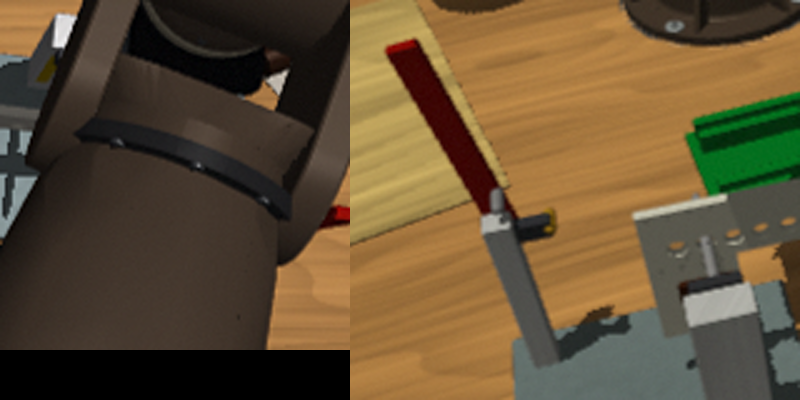

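The plate hangs level by the second hole from the leg side: the pin passes at (707,243), between the free holes at (677,248) and (735,238). Next is the keeper. I'll close the fingers, go to the keeper's outer side, and work out the arc.

Call:
move_arm --moves '[-0.3213,-0.0967,0,0,-0.3213,-0.0967,0,0,-0.3213,-0.0967,0,0,-0.3213,-0.0967,0,0,-0.3213,-0.0967,0,0,0,0,0,0,0,0,0.2523,0,0,0,0.2523,0,0,0,0.2523,0,0,0,0,0]' --claw 0

```text
t: 17.52
eef_pos: [486.3, -391.2, 288.8]
tcp_rot: [-3.137, -0.004, 1.46]
ft_force: [0.2, -0.4, 0.2]
opening: 0.005
grip_force: 0.0
```

```bash
python3 - <<'E'
from h import *
np.set_printoptions(precision=4,suppress=True)
p=monitor.state()["eef_pos"];O=np.array([591.6,-158,0]);th=np.radians(-6.4)
ex=np.array([np.cos(th),np.sin(th),0]);ey=np.array([-np.sin(th),np.cos(th),0])
print(p,(p-O)@ex,(p-O)@ey)
c=np.array([(p-O)@ey+150,p[2]-165])
for f in list(np.arange(1.65,-.01,-.11)):
    E=150*np.array([np.cos(f),np.sin(f)])+11*np.array([-np.sin(f),np.cos(f)])+[-10,0]
    print("%.2f"%f,E,"move",(E-c)/150*[1,-1]);c=E
w=viewer.camera_info("wrist");im=viewer.read_camera("wrist");cv2.imwrite("pics/k1.png",im[:,:,::-1])
for X in([-76,-150,165],[-76,-178,338]):print(proj(w,O+X[0]*ex+X[1]*ey+[0,0,X[2]]))
E
```

```text
[ 486.3318 -391.243   288.8493] -78.61281906296527 -243.52350998114554
1.65 [-32.8336 148.6594] move [ 0.4046 -0.1654]
1.54 [-16.3761 150.2676] move [ 0.1097 -0.0107]
1.43 [  0.1586 150.0593] move [0.1102 0.0014]
1.32 [ 16.5705 148.0372] move [0.1094 0.0135]
1.21 [ 32.6611 144.2256] move [0.1073 0.0254]
1.10 [ 48.2361 138.6707] move [0.1038 0.037 ]
0.99 [ 63.1072 131.4395] move [0.0991 0.0482]
0.88 [ 77.0945 122.6195] move [0.0932 0.0588]
0.77 [ 90.0291 112.3173] move [0.0862 0.0687]
0.66 [101.7545 100.6574] move [0.0782 0.0777]
0.55 [112.1291  87.7809] move [0.0692 0.0858]
0.44 [121.0274  73.8432] move [0.0593 0.0929]
0.33 [128.3419  59.0129] move [0.0488 0.0989]
0.22 [133.9841  43.4693] move [0.0376 0.1036]
0.11 [137.8859  27.4003] move [0.026  0.1071]
-0.00 [140.  11.] move [0.0141 0.1093]
[328.9671 100.7062]
[333.2941 143.0881]
```

View pics/k1.png

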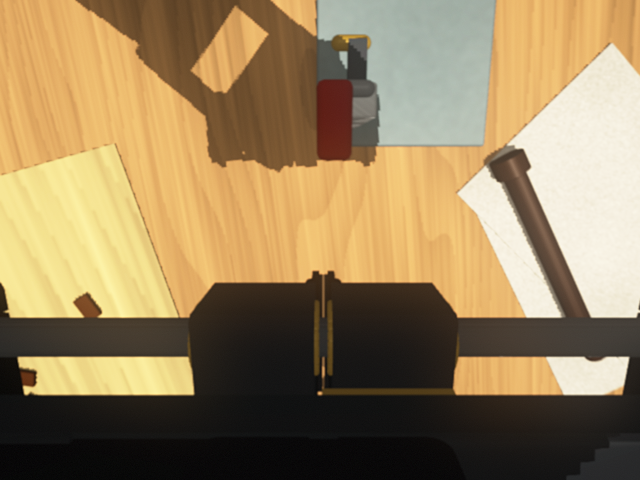

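The bar's end shows at columns 317–351 and rows 80–160, ahead of and in line with the shut fingers at column 323. I'll push it along the arc.

Call:
move_arm --moves '[0.2667,0.01,-0.165,0,0.069,0,0,0,0.069,0,0,0,0.11,0,-0.01,0,0.11,0,0.0015,0,0.11,0,0.0135,0,0.107,0,0.0255,0,0.104,0,0.037,0,0.099,0,0.048,0]'

```text
t: 18.7
eef_pos: [505.8, -236.1, 298.6]
tcp_rot: [3.141, 0.0, 1.46]
ft_force: [0.3, -1.2, -0.0]
opening: 0.004
grip_force: 0.2
```

Call:
move_arm --moves '[0.093,0,0.059,0,0.086,0,0.069,0,0.078,0,0.078,0,0.069,0,0.086,0,0,0,0,0]'

```text
t: 19.32
eef_pos: [510.8, -187.7, 254.1]
tcp_rot: [-3.14, -0.001, 1.461]
ft_force: [0.2, -0.5, 0.9]
opening: 0.004
grip_force: 0.0
```

Call:
move_arm --moves '[0.03,0,0.046,0,0.03,0,0.047,0,0.024,0,0.049,0,0.024,0,0.05,0,0.019,0,0.052,0,0.019,0,0.052,0,0.013,0,0.0535,0,0.013,0,0.0535,0]'

```text
t: 20.32
eef_pos: [513.7, -162.7, 194.0]
tcp_rot: [-3.141, -0.0, 1.46]
ft_force: [-1.1, -0.5, -0.2]
opening: 0.007
grip_force: 0.0
```

Call:
move_arm --moves '[0.007,0,0.055,0,0.007,0,0.055,0,0,0,0.01,0,0,0,0,0]'

```text
t: 20.82
eef_pos: [514.2, -160.9, 176.8]
tcp_rot: [3.142, 0.0, 1.46]
ft_force: [0.8, -0.7, 0.1]
opening: 0.003
grip_force: 0.0
```

Call:
move_arm --moves '[0,0,0.01,0,0,0,0.007,0,0,0,0,0]'

```text
t: 21.2
eef_pos: [514.6, -161.0, 175.8]
tcp_rot: [3.14, 0.001, 1.46]
ft_force: [-3.9, 2.1, 13.9]
opening: 0.006
grip_force: 7.0
```

Call:
move_arm --moves '[0,0,-0.05,0,0,0,-0.2,0,0,0,-0.35,0,0,0,-0.35,0,0,0,-0.35,0,-0.35,-0.2,0,0,-0.35,-0.2,0,0,-0.35,-0.2,0,0,-0.35,-0.2,0,0,0,0,0,0]'

```text
t: 22.45
eef_pos: [369.5, -358.8, 369.3]
tcp_rot: [-3.141, 0.0, 1.455]
ft_force: [0.4, -0.5, 1.0]
opening: 0.006
grip_force: 0.0
```

```bash
python3 - <<'E'
from h import *
sc=viewer.read_camera("scene");t=viewer.read_camera("top")
b=cv2.resize(sc[170:330,110:420],(775,400),interpolation=cv2.INTER_CUBIC)
a=cv2.resize(t[180:300,200:480],(467,200),interpolation=cv2.INTER_CUBIC)
o=np.zeros((600,800,3),np.uint8);o[:200,:467]=a;o[200:,:775]=b;cv2.imwrite("pics/f1.png",o[:,:,::-1])
print(monitor.state()["eef_pos"],monitor.state()["ft_force"])
E
```

```text
[ 371.38475672 -356.41307576  369.35939484] [ 0.33477887  1.31636383 -0.65134573]
```

View pics/f1.png

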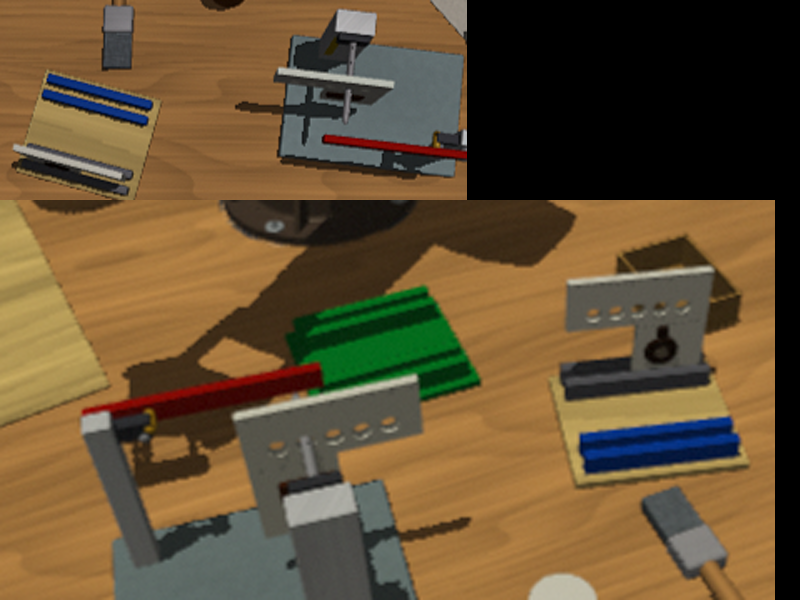

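The keeper lies level across the pin, and pressing it met a hard stop at z 175.8, which is the shut height. The plate hangs level and square, and the other plate is still in its grey slot. Handing in.

```bash
python3 -c "
from cell import order
print(order.job_done())"
```

```text
the job is handed in; nothing more can be done
None
```

The blue-slot plate (the right-hand one) hangs level on the pin by its y −22 hole, the keeper is shut, and the job was handed in at about 22.5 s; no verdict was returned.

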